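# Clamp a book for spine repair

## Robot

A 7-joint arm with a two-finger parallel gripper is mounted at the origin on the work surface. World frame = base frame: x ahead of the robot, y to its left, z up, the work surface at z = 0. Lengths are in m, angles in rad, forces in N, time in s.
With the tool pointing down it reaches from about 0.425 to 0.925 m from the base axis. Payload 6.8 kg.
Tool frame: the origin (TCP) lies at the very end of the fingers, on their centre line; the grasp point (between the pads) lies 19 mm behind it; z points along the fingers, y is the line along which they close (so a half turn about z gives the same grasp; the last joint's range is limited). The gripper opens to 85 mm and grips with 20 to 120 N. Pads are 22 mm wide; open, the fingers measure 114 mm over their backs; the gripper's body (76 mm by 85 mm) begins 54 mm behind the grasp point. The pads swing forward as they close: fully open they stand 13 mm farther back than shut.
Start: joints at [-1.386, 0.477, 0.022, 1.555, -0.011, 1.109, -0.083], TCP at [0.195, 0.646, 0.231] pointing down, gripper open.
Joint ranges: [-2.96, 2.96], [-0.34, 2.1], [-1.41, 1.46], [0.24, 2.44], [-1.37, 4.51], [0.17, 1.92], [-2.96, 2.96]. Speed limits (rad/s): [2.39, 2.39, 3.14, 3.14, 3.14, 3.14, 3.14].

## Interface

Orientations are given as a unit quaternion [w, x, y, z].
In Python, from station import get_obs, read_camera, hand_in gives the robot as it stands.
- The arm moves only by the tool arm_command, never from a script. Its argument "commands" is one flat list of numbers, 7 for each row, row after row: the shift along the tool's x, y, z in m, then the turn, a rotation vector about the tool's x, y, z in degrees, then the opening, from 0 (shut) to 1 (fully open). In form: [tx, ty, tz, rx, ry, rz, fingers, tx, ty, tz, rx, ry, rz, fingers, ...]. A call has 1 to 8 rows; each row is the pose to reach, as a shift and turn from the pose commanded when the call began, along the tool's axes at that moment; what a row does not reach only later rows make up. A row lasts 1/10 s, in which the tool goes at most 50 mm and 8.59 degrees, less where a joint would pass 70% of its speed; a pose out of reach is approached as far as the arm can. A call with a gripper value outside its range is refused whole. The fingers move at their own pace and stop on an object; "force" is the grip in N (left out, the last holds). Time passes only in rows, so rows that repeat a pose let the fingers close. It gives the time, the measured TCP pose, the force, the opening and the grip force at its end, in the units of the state.
- get_obs(): the state, without advancing time (a new reading comes with each control period).
- read_camera(name): name is "side" or "top"; returns a dict with "img" (480x640x3 uint8, red, green, blue), "camera_matrix" (3x3 intrinsics, pixels), "k1" (the pictures are not rectified: a ray, as slopes to the right and down, at radius r is drawn at 1 + k1 r^2 times it, then the intrinsics apply), "pose" (4x4, takes a point from camera to world coordinates). Camera axes: x right, y down, z forward; pixel columns grow to the right and rows downward; lengths in m; the calibration is good to about 2 mm. A picture is of the moment at which its call begins. There is no depth.
- hand_in(): hands the job in; it is judged then, once.
The state is a dict: "t": time; "q": joint angles; "joint_vel": joint speeds; "joint_torque": joint torques, N m; "eef_pos": TCP position; "tool_rot": TCP orientation; "contact_force": force on the tool from outside, world axes, zero at the start; "torque": the same for the moment, N m; "gripper_width": opening from 0.0 (shut) to 1.0 (fully open); "grasp_force": force on a finger pad.
Only numpy, scipy, OpenCV 4.12 (cv2) and the standard library are available. Lean on these libraries where they do the work, as an engineer would, in place of code of your own. Each camera call takes 0.05 s, during which the arm holds its last target. There are 200 camera calls.

## Task

Push the small book lying on the bed of the book press straight in, under the raised clamp bar, until its spine is flush against the fence along its whole length. Then push the press's sliding lever away past its first detent, all the way to the second stop, so that the bar clamps the book, and draw the hand clear. Do it all by pushing with the fingertips: do not lift the book, and leave everything else lying where it is.

Things in the scene. Friction and masses are not known exactly. Their poses are not given: they have to be found in the camera images.
- press: Book press fixed to the table. Origin on the table top; z up; x runs from the robot's side to the fence. Sizes in mm. Grey bed plate: x -130 to +110, y -110 to +110, top at z 18. Two posts, 14 wide (caps 20), at x +75, y +-102, top z 109. Clamp bar between them over x +60 to +90. Lever housing along the bed's -y side (see lever_gate). Turned up to 15 degrees on the table.
- fence_face (a point): Middle of the steel fence's face at the bed's far end, at bed-top height: x +95, y 0, z 18 mm in the press's frame, axes parallel to the press's. The face is 190 mm wide (y) and 32 mm tall; the book's spine must meet it.
- lever_gate (a point): Middle of the slot in the housing's top: x 0, y -135, z 45 mm in the press's frame, same axes. Housing: x -80 to +70, y -155 to -115, top z 45, with a tower (x +62 to +100, top z 88) at its far end and a steel ridge 10 mm high at x +40 to +50 beyond the slot.
- book: Small dark red closed book flat on the bed, 105 (its x) x 140 (y) x 28 mm, rigid, 0.25-0.55 kg. Origin: centre of underside, z up. Spine on its +x side, towards the fence; the fore-edge at x -52.5 faces the robot. Starts 25 to 65 mm short of the fence, a few degrees askew; slides with 1 to 7 N. Home: its origin at x +42.5 mm in the press's frame, axes parallel.
- lever (a joint): Lever position along the press's +x, m: 0 open (robot's side), 0.030 first detent (bar half down, book still slides), 0.060 second stop (bar clamps). Spring detents at all three; needs 3 to 9 N; let go before 0.042 it springs back to the first detent, past 0.050 it snaps home. Starts at or near 0. 1 mm of lever lowers the bar 0.27 mm.
- lever_knob (a point): Centre of the lever's black grip, moving with it: an upright paddle 10 thick (press x) x 26 wide (y) x 36 mm tall. In the press's frame: x = -30 mm + lever value, y -135, z 79; the paddle spans z 61 to 97. Axes parallel to the press's.
- clamp_bar: Aluminium clamp bar with a rubber pad, 30 x 225 x 20 mm, across the bed above the book's spine side; origin: centre of its pad's underside. Driven only by the lever.
- big_book: Bystander: large red book 150 x 215 x 32 mm lying flat on the table, to the left (+y) of the press. Origin: centre of its underside.
- spectacles: Bystander: round wire spectacles, 118 mm wide, about 12 mm high, lying on the large book. Origin: underside, between the lenses.
- candlestick: Bystander: pewter chamber candlestick with a candle stub, dish 140 mm across, 101 mm tall, on the table to the right (-y) of the press, towards the robot. Origin: centre of its underside.
- jar: Bystander: glue jar 60 mm across, 75 mm tall, standing to the right (-y) of the lever housing, its near wall at least 30 mm from the housing. Origin: centre of its underside.
- weight: Bystander: brass weight with a knob, 48 mm across, 54 mm tall, on the table to the left (+y) of the bed. Origin: centre of its underside.
- brush: Bystander: glue brush 170 mm long, lying on the table left (+y) of the bed, in front of the large book. Origin: on its underside.
- folder: Bystander: white bone folder, flat bar 20 x 130 x 6 mm, lying on the table in front (-x) of the bed. Origin: centre of its underside.
There are look-alikes about, which are no part of the job. What is shaped like the book but purple or yellow is not meant.

How it is judged:
By the outcome, as a careful person would: the job done as asked, in the order asked, and still so for the second after the job is handed in, with the robot touching nothing.
It also fails if it takes over 48 s, if anything falls off the work surface, if the arm or the gripper's body presses on something with over 40 N, if the wrist force passes 120 N, or if a joint passes its speed limit or range.

## Working session

There is one attempt and no reset: what is moved stays moved. The work goes in short steps, Python scripts to look and compute and a tool call to move; the robot and the scene stay as the last step left them, time stands still between calls to the robot, and variables do not carry over. Pictures are saved under pics/ and viewed, at most 10 in all, crops included, and the job is handed in when it is done.

Besides the shell and the picture viewer there is one more tool, called as name(argument=value, ...) on one line, values as JSON. arm_command: Moves the arm, as the interface text tells. Its arguments: {"type":"object","properties":{"commands":{"type":"array","items":{"type":"number"}},"force":{"type":"number"}},"required":["commands"]}

```bash
mkdir -p pics; cat > h.py <<'E'
import numpy as np, cv2
from station import get_obs, read_camera, hand_in
def snap(name,fn):
    c=read_camera(name); cv2.imwrite('pics/'+fn+'.png',c['img'][:,:,::-1]); np.savez(fn+'.npz',**c); return c
def load(fn): return dict(np.load(fn+'.npz'))
def ray(c,uv):
    K=c['camera_matrix'];k=float(c['k1'])
    uv=np.array(uv,float).reshape(-1,2)
    n=cv2.undistortPoints(uv.reshape(-1,1,2),K,np.array([k,0,0,0,0.])).reshape(-1,2)
    d=np.c_[n,np.ones(len(n))]@c['pose'][:3,:3].T
    return c['pose'][:3,3],d
def onz(c,uv,z):
    o,d=ray(c,uv); return o+d*((z-o[2])/d[:,2])[:,None]
def proj(c,P):
    P=np.array(P,float).reshape(-1,3); T=np.linalg.inv(c['pose']); p=P@T[:3,:3].T+T[:3,3]
    n=p[:,:2]/p[:,2:]; n=n*(1+float(c['k1'])*(n**2).sum(1))[:,None]
    K=c['camera_matrix']; return np.c_[n[:,0]*K[0,0]+K[0,2],n[:,1]*K[1,1]+K[1,2]]
E
python3 - <<'E'
from h import *
for n in ('top','side'):
    c=snap(n,n+'0'); print(c['pose'].round(3),c['camera_matrix'].round(1),c['k1'])
o=get_obs(); print(o['t'],o['eef_pos'],o['tool_rot'])
E
```

```text
[[ 0.014 -0.997  0.076  0.404]
 [-1.    -0.014  0.005  0.048]
 [-0.004 -0.076 -0.997  1.384]
 [ 0.     0.     0.     1.   ]] [[508.9   0.  322.4]
 [  0.  508.9 238.3]
 [  0.    0.    1. ]] -0.027105074090896433
[[ 0.869 -0.31   0.386  0.105]
 [-0.495 -0.55   0.673 -0.647]
 [ 0.003 -0.776 -0.631  0.726]
 [ 0.     0.     0.     1.   ]] [[491.4   0.  317.3]
 [  0.  491.4 246.3]
 [  0.    0.    1. ]] -0.043160210918411226
0.1 [0.19469458 0.64578512 0.23042969] [-6.05975845e-05  1.45862801e-01  9.89304500e-01 -8.03240685e-04]
```

View pics/top0.png

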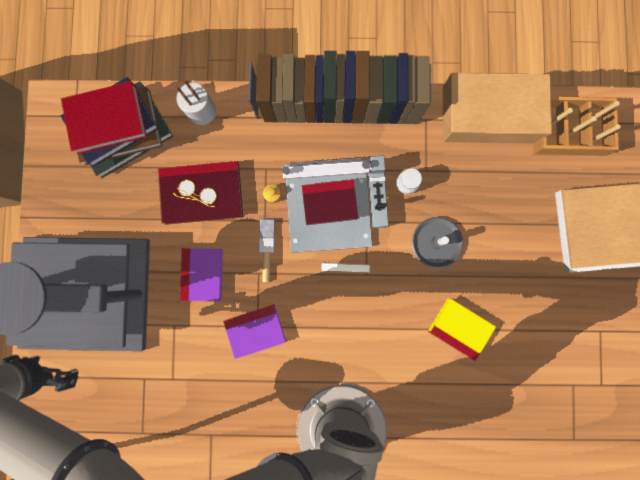

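View pics/side0.png

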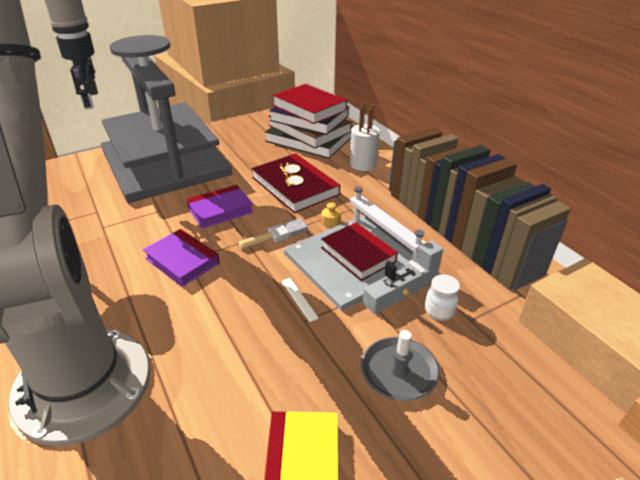

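The top view shows the press at px (285–388, 158–252), with the red book on it at (303–358, 181–223) and the lever at about (378,195). The candlestick is at (438,241), the jar at (409,181) and the folder at (345,267). I'll zoom in on both views.

```bash
python3 - <<'E'
from h import *
a=load('top0')['img'][150:260,275:425,::-1]; b=load('side0')['img'][180:310,280:470,::-1]
a=cv2.resize(a,(750,550),interpolation=cv2.INTER_CUBIC)
b=cv2.resize(b,(760,520),interpolation=cv2.INTER_CUBIC)
cv2.imwrite('pics/ca.png',a);cv2.imwrite('pics/cb.png',b)
E
```

```text
(no output)
```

View pics/ca.png

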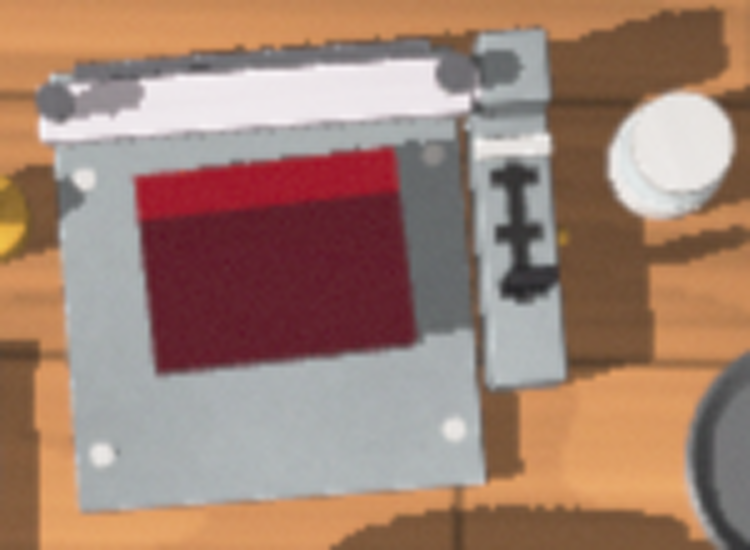

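View pics/cb.png

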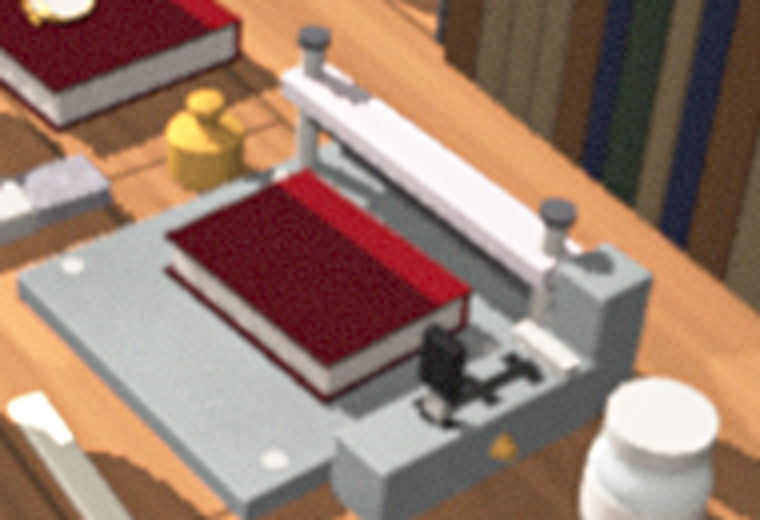

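The crops show the bed corners, both post caps, the housing corners and the four corners of the book's top. The book is turned a few degrees and sits toward +y of centre. I'll fit the press and book from those points.

```bash
cat > fit.py <<'E'
from h import *
from scipy.optimize import least_squares
def P(x,p): # press->world
    c,s=np.cos(p[2]),np.sin(p[2]); x=np.atleast_2d(np.array(x,float))/1000
    return np.c_[p[0]+c*x[:,0]-s*x[:,1],p[1]+s*x[:,0]+c*x[:,1],x[:,2]]
E
python3 - <<'E'
from fit import *
t,s=load('top0'),load('side0')
T=[((80,512),(-130,110,18)),((487,483),(-130,-110,18)),((56,103),(75,102,109)),((457,73),(75,-102,109)),((490,390),(-80,-115,45)),((566,380),(-80,-155,45)),((513,146),(45,-135,55))]
S=[((247,513),(-130,-110,18)),((20,278),(-130,110,18)),((314,35),(75,102,109)),((558,207),(75,-102,109))]
ut=np.array([a for a,_ in T])/5+[275,150]; us=np.array([a for a,_ in S])/4+[280,180]
f=lambda p:np.r_[proj(t,P([b for _,b in T],p))-ut,proj(s,P([b for _,b in S],p))-us].ravel()
r=least_squares(f,[.6,0,0.05],loss='soft_l1'); p=r.x; print(p,np.degrees(p[2])); print(f(p).reshape(-1,2).round(1))
np.save('p.npy',p)
bt=np.array([(136,178),(395,148),(416,345),(156,374)])/5+[275,150]
W=onz(t,bt,.046); 
Ri=lambda W:np.array([[np.cos(p[2]),np.sin(p[2])],[-np.sin(p[2]),np.cos(p[2])]])@(W[:,:2]-p[:2]).T*1000
b=Ri(W).T; print('book corners top',b.round(1)); e=b[1]-b[0]; print(np.degrees(np.arctan2(e[0],-e[1])), b.mean(0))
bs=np.array([(303,168),(470,288),(328,366),(165,237)])/4+[280,180]
b=Ri(onz(s,bs,.046)).T; print('side',b.round(1),b.mean(0))
k=onz(t,[[275+527/5,150+275/5]],.097); print('knob',Ri(k).T)
k=onz(s,[[280+448/4,180+340/4]],.097); print('knob side',Ri(k).T)
for n,u,z in (('jar',(409,179),.075),('candle dish',(438,241),.02),('folder',(345,267),.006),('weight',(271,193),.05)):
    w=onz(t,[u],z); print(n,w.round(3),Ri(w).T.round(0))
print(P([(-30,-135,79),(-90,0,30),(95,0,18)],p))
E
```

```text
[0.60644725 0.04136635 0.08893374] 5.095527761392859
[[-0.1  0.7]
 [ 0.1  0.4]
 [-0.2  0.1]
 [-0.3  0.2]
 [ 0.8 -0.6]
 [ 0.7  0.2]
 [ 0.2  0.3]
 [ 0.2 -2.3]
 [-1.3 -1.3]
 [ 0.4 -0.6]
 [ 0.8  0.3]]
book corners top [[ 45.4  65.6]
 [ 51.1 -72.9]
 [-54.8 -75.6]
 [-59.8  62.6]]
2.351116406215393 [-4.53622921 -5.07046065]
side [[ 42.3  66.9]
 [ 48.9 -70.6]
 [-54.  -76. ]
 [-61.5  59.5]] [-6.06419417 -5.04687107]
knob [[ -28.87858634 -131.06727462]]
knob side [[ -32.21606024 -136.86346118]]
jar [[ 0.662 -0.168  0.075]] [[  36. -214.]]
candle dish [[ 0.505 -0.255  0.02 ]] [[-127. -287.]]
folder [[ 0.432 -0.007  0.006]] [[-178.  -33.]]
weight [[0.624 0.193 0.05 ]] [[ 31. 149.]]
[[ 0.58855604 -0.09576463  0.079     ]
 [ 0.51680293  0.03337286  0.03      ]
 [ 0.70107181  0.04980392  0.018     ]]
```

```bash
cat > mv.py <<'E'
from fit import *
from scipy.spatial.transform import Rotation as R
import sys
p=np.load('p.npy')
def go(*W,o=None):  # world targets -> tool-frame shifts
    o=get_obs(); q=o['tool_rot']; r=R.from_quat([*q[1:],q[0]])
    M=np.array(o['eef_pos']); rd=R.from_euler('z',p[2])*R.from_matrix(np.array([[-1,0,0],[0,1,0],[0,0,-1.]]))
    print('t',o['t'],'at',M.round(4),'rotvec',(r.inv()*rd).as_rotvec(degrees=True).round(2),'F',np.round(o['contact_force'],1),'g',o['gripper_width'])
    c,s=np.cos(p[2]),np.sin(p[2]);d=M[:2]-p[:2];print('press mm',(np.array([c*d[0]+s*d[1],-s*d[0]+c*d[1],M[2]])*1000).round(1))
    for w in W: print(np.round(w,3),'shift',r.inv().apply(np.array(w).ravel()-M).round(4))
def pr(x,y,z): return P((x,y,z),p)[0]
E
python3 - <<'E'
from mv import *
t=load('top0'); print(onz(t,[(148,350),(148,238),(140,295)],.1).round(3), onz(t,[(140,295)],.25).round(3))
go((.21,.43,.28),(.37,.28,.28),pr(-105,-5,250),pr(-105,-5,120))
E
```

```text
[[0.216 0.487 0.1  ]
 [0.497 0.498 0.1  ]
 [0.352 0.513 0.1  ]] [[0.358 0.458 0.25 ]]
t 0.1 at [0.1947 0.6458 0.2304] rotvec [-9.000e-02 -1.000e-02 -2.187e+01] F [-0.6  0.4  0.3] g 0.9998184954166388
press mm [-356.4  638.6  230.4]
[0.21 0.43 0.28] shift [-0.0769 -0.2023 -0.0492]
[0.37 0.28 0.28] shift [-0.2734 -0.2997 -0.0491]
[0.502 0.027 0.25 ] shift [-0.4731 -0.5036 -0.0187]
[0.502 0.027 0.12 ] shift [-0.4731 -0.5034  0.1113]
```

arm_command(commands=[-0.03, -0.06, -0.05, 0, 0, 0, 0.5, -0.05, -0.11, -0.05, 0, 0, 0, 0.5, -0.06, -0.16, -0.05, 0, 0, 0, 0.5, -0.07, -0.2, -0.05, 0, 0, 0, 0.5, -0.11, -0.225, -0.05, 0, 0, 0, 0.5, -0.15, -0.245, -0.05, 0, 0, 0, 0.5, -0.2, -0.265, -0.05, 0, 0, 0, 0.5, -0.235, -0.28, -0.05, 0, 0, 0, 0.5])

```text
t: 0.9
eef_pos: [0.3376, 0.3104, 0.2814]
tool_rot: [-0.0, 0.146, 0.989, 0.0]
contact_force: [0.2, 1.4, 0.2]
gripper_width: 0.504
grasp_force: 0.0
```

```bash
python3 -c "
from mv import *
go(pr(-105,-5,250),pr(-105,-5,120))"
```

```text
t 0.9 at [0.3376 0.3104 0.2814] rotvec [  0.04   0.   -21.84] F [0.2 1.4 0.2] g 0.5036971196261338
press mm [-243.9  291.8  281.4]
[0.502 0.027 0.25 ] shift [-0.2393 -0.2239  0.0313]
[0.502 0.027 0.12 ] shift [-0.2393 -0.224   0.1613]
```

arm_command(commands=[-0.03, -0.03, 0.0, 0, 0, -4, 0.8, -0.065, -0.06, 0, 0, 0, -8, 0.8, -0.1, -0.095, 0.0, 0, 0, -12, 0.8, -0.135, -0.125, 0.01, 0, 0, -16, 0.8, -0.17, -0.16, 0.02, 0, 0, -20, 0.8, -0.205, -0.19, 0.03, 0, 0, -21.9, 0.8, -0.239, -0.224, 0.03, 0, 0, -21.9, 0.8, -0.239, -0.224, 0.03, 0, 0, -21.9, 0.8])

```text
t: 1.7
eef_pos: [0.5027, 0.0218, 0.2512]
tool_rot: [0.0, -0.04, 0.999, -0.002]
contact_force: [-0.9, -0.8, -0.0]
gripper_width: 0.801
grasp_force: 0.0
```

```bash
python3 -c "
from mv import *
go(pr(-105,-5,120),pr(-105,-5,24),pr(-75,-5,24))"
```

```text
t 1.7 at [0.5027 0.0218 0.2512] rotvec [-0.19  0.04 -0.54] F [-0.9 -0.8 -0. ] g 0.80140082948897
press mm [-105.1  -10.2  251.2]
[0.502 0.027 0.12 ] shift [1.000e-04 5.700e-03 1.312e-01]
[0.502 0.027 0.024] shift [1.000e-04 6.000e-03 2.272e-01]
[0.532 0.03  0.024] shift [-0.0299  0.0063  0.2272]
```

arm_command(commands=[0, 0.002, 0.04, 0, 0, 0, 0.8, 0, 0.003, 0.085, 0, 0, 0, 0.8, 0, 0.003, 0.13, 0, 0, 0, 0.8, 0, 0.003, 0.17, 0, 0, 0, 0.8, 0, 0.003, 0.2, 0, 0, 0, 0.8, 0, 0.003, 0.22, 0, 0, 0, 0.8, 0, 0.003, 0.225, 0, 0, 0, 0.8, 0, 0.003, 0.225, 0, 0, 0, 0.8])

```text
t: 2.5
eef_pos: [0.5003, 0.0318, 0.0259]
tool_rot: [-0.001, -0.045, 0.999, -0.0]
contact_force: [-0.6, -0.8, 1.1]
gripper_width: 0.799
grasp_force: 0.0
```

```bash
python3 - <<'E'
from mv import *
go(pr(-75,-5,24))
a=snap('side','side1')['img'][140:320,240:480,::-1]
cv2.imwrite('pics/c1.png',cv2.resize(a,(800,600),interpolation=cv2.INTER_CUBIC))
E
```

```text
t 2.5 at [0.5003 0.0318 0.0259] rotvec [-0.01 -0.08  0.03] F [-0.6 -0.8  1.1] g 0.799082732031855
press mm [-1.066e+02 -1.000e-01  2.590e+01]
[0.532 0.03  0.024] shift [-0.0316 -0.005   0.0019]
```

View pics/c1.png

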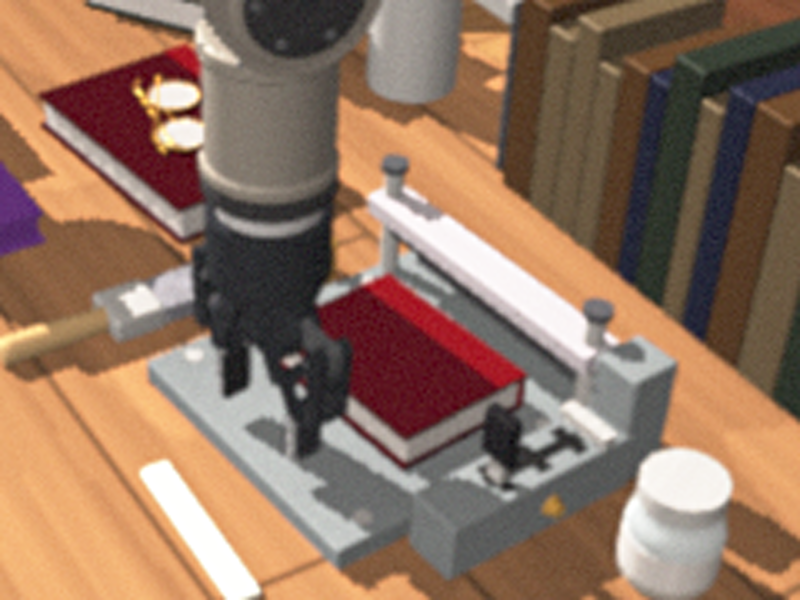

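The picture shows both fingertips just above the bed at crop px (235,385) and (300,445), square to the book's fore-edge. Nothing is touching. I'll start the push.

arm_command(commands=[-0.01, -0.003, 0.001, 0, 0, 0, 0.8, -0.02, -0.005, 0.002, 0, 0, 0, 0.8, -0.03, -0.005, 0.002, 0, 0, 0, 0.8, -0.036, -0.005, 0.002, 0, 0, 0, 0.8, -0.042, -0.005, 0.002, 0, 0, 0, 0.8, -0.048, -0.005, 0.002, 0, 0, 0, 0.8, -0.054, -0.005, 0.002, 0, 0, 0, 0.8, -0.06, -0.005, 0.002, 0, 0, 0, 0.8])

```text
t: 3.35
eef_pos: [0.561, 0.032, 0.0241]
tool_rot: [-0.0, -0.045, 0.999, -0.0]
contact_force: [-2.0, 0.6, -0.4]
gripper_width: 0.803
grasp_force: 0.8
```

arm_command(commands=[-0.005, 0, 0, 0, 0, 0, 0.8, -0.01, 0, 0, 0, 0, 0, 0.8, -0.015, 0, 0, 0, 0, 0, 0.8, -0.018, 0, 0, 0, 0, 0, 0.8, -0.018, 0, 0, 0, 0, 0, 0.8])

```text
t: 3.85
eef_pos: [0.5799, 0.0338, 0.0245]
tool_rot: [0.001, -0.045, 0.999, -0.0]
contact_force: [0.6, -0.2, -0.0]
gripper_width: 0.801
grasp_force: 0.0
```

```bash
python3 - <<'E'
from mv import *
go(pr(-21,-5,24))
t=snap('top','top2')
hsv=cv2.cvtColor(t['img'],cv2.COLOR_RGB2HSV)
a=t['img'][150:260,275:425,::-1]
cv2.imwrite('pics/c2.png',cv2.resize(a,(750,550),interpolation=cv2.INTER_CUBIC))
E
```

```text
t 3.85 at [0.5799 0.0338 0.0245] rotvec [-0.01  0.08  0.03] F [ 0.6 -0.2 -0. ] g 0.8008232023495331
press mm [-27.2  -5.2  24.5]
[0.586 0.035 0.024] shift [-0.0062  0.0002  0.0005]
```

View pics/c2.png

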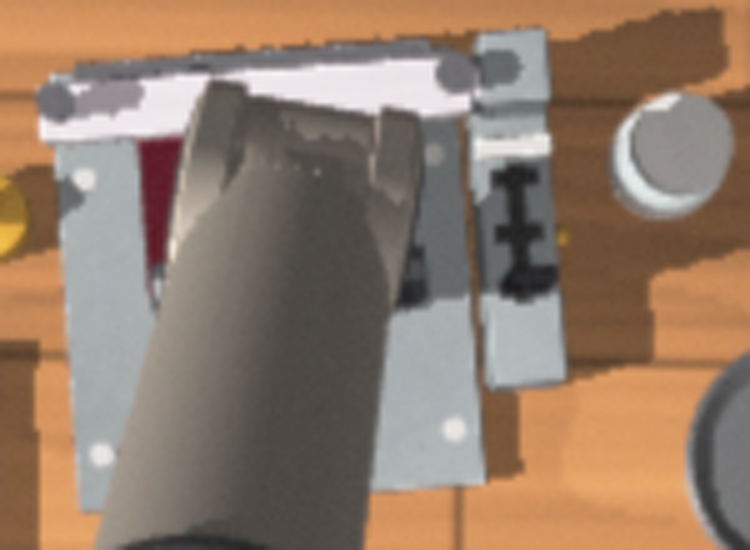

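The book has gone under the bar: its visible edge is at crop px (140–180, 140–300) and squared up. I'll creep forward until the fence stops it.

arm_command(commands=[-0.001, 0, 0, 0, 0, 0, 0.8, -0.003, 0, 0, 0, 0, 0, 0.8, -0.004, 0, 0, 0, 0, 0, 0.8, -0.005, 0, 0, 0, 0, 0, 0.8])

```text
t: 4.3
eef_pos: [0.5836, 0.0341, 0.0243]
tool_rot: [-0.0, -0.045, 0.999, 0.0]
contact_force: [-3.7, -0.2, 2.6]
gripper_width: 0.8
grasp_force: 1.6
```

arm_command(commands=[-0.001, 0, 0, 0, 0, 0, 0.8, -0.002, 0, 0, 0, 0, 0, 0.8, -0.003, 0, 0, 0, 0, 0, 0.8])

```text
t: 4.6
eef_pos: [0.5869, 0.0344, 0.0243]
tool_rot: [-0.0, -0.045, 0.999, 0.0]
contact_force: [-2.5, 0.7, 0.9]
gripper_width: 0.803
grasp_force: 1.5
```

arm_command(commands=[-0.001, 0, 0, 0, 0, 0, 0.8, -0.002, 0, 0, 0, 0, 0, 0.8, -0.002, 0, 0, 0, 0, 0, 0.8])

```text
t: 4.9
eef_pos: [0.5874, 0.0345, 0.024]
tool_rot: [-0.002, -0.045, 0.999, 0.0]
contact_force: [-6.3, -0.9, 4.1]
gripper_width: 0.802
grasp_force: 3.3
```

arm_command(commands=[-0.001, 0, 0, 0, 0, 0, 0.8, -0.002, 0, 0, 0, 0, 0, 0.8, -0.002, 0, 0, 0, 0, 0, 0.8])

```text
t: 5.2
eef_pos: [0.5874, 0.0345, 0.0236]
tool_rot: [-0.003, -0.044, 0.999, 0.0]
contact_force: [-10.1, -0.6, 7.8]
gripper_width: 0.8
grasp_force: 5.6
```

arm_command(commands=[-0.001, 0, 0, 0, 0, 0, 0.8, -0.003, 0, 0, 0, 0, 0, 0.8, -0.003, 0, 0, 0, 0, 0, 0.8])

```text
t: 5.5
eef_pos: [0.5875, 0.0344, 0.023]
tool_rot: [-0.006, -0.044, 0.999, 0.0]
contact_force: [-18.2, -0.4, 10.8]
gripper_width: 0.801
grasp_force: 9.0
```

```bash
python3 - <<'E'
from mv import *
go(pr(-60,-5,24),pr(-110,-5,130))
E
```

```text
t 5.5 at [0.5875 0.0344 0.023 ] rotvec [ 0.07 -0.73 -0.05] F [-18.2  -0.4  10.8] g 0.8005944538474463
press mm [-19.5  -5.2  23. ]
[0.547 0.031 0.024] shift [ 0.0405  0.0002 -0.0005]
[0.497 0.027 0.13 ] shift [ 0.0919  0.0003 -0.1059]
```

arm_command(commands=[0.02, 0, 0, 0, 0, 0, 0.8, 0.05, 0, -0.005, 0, 0, 0, 0.8, 0.07, 0, -0.03, 0, 0, 0, 0.5, 0.08, -0.01, -0.075, 0, 0, 0, 0, 0.08, -0.05, -0.12, 0, 0, 0, 0, 0.08, -0.09, -0.14, 0, 0, 0, 0, 0.08, -0.13, -0.14, 0, 0, 0, 0, 0.08, -0.13, -0.14, 0, 0, 0, 0])

```text
t: 6.3
eef_pos: [0.5274, -0.1089, 0.1667]
tool_rot: [0.003, -0.04, 0.999, -0.002]
contact_force: [-0.6, -0.2, 0.3]
gripper_width: 0.001
grasp_force: 0.0
```

```bash
python3 - <<'E'
from mv import *
go(pr(-75,-135,120),pr(-75,-135,68))
t=snap('top','top3'); s=snap('side','side3')
a=cv2.resize(t['img'][150:260,275:425,::-1],(750,550),interpolation=cv2.INTER_CUBIC)
cv2.imwrite('pics/c3.png',a)
b=cv2.resize(s['img'][180:310,280:470,::-1],(760,520),interpolation=cv2.INTER_CUBIC)
cv2.imwrite('pics/c3s.png',b)
print(proj(s,P([(95,y,46) for y in(65,-75)]+[(-10,65,46),(-10,-75,46)],p)).round(1).tolist())
E
```

```text
t 6.3 at [ 0.5274 -0.1089  0.1667] rotvec [-0.23  0.36 -0.5 ] F [-0.6 -0.2  0.3] g 0.0009210846511205151
press mm [ -92.1 -142.7  166.7]
[ 0.544 -0.1    0.12 ] shift [-0.0167  0.008   0.0468]
[ 0.544 -0.1    0.068] shift [-0.0164  0.0082  0.0988]
[[373.6, 215.0], [414.5, 245.5], [338.3, 230.1], [378.0, 263.3]]
```

View pics/c3.png

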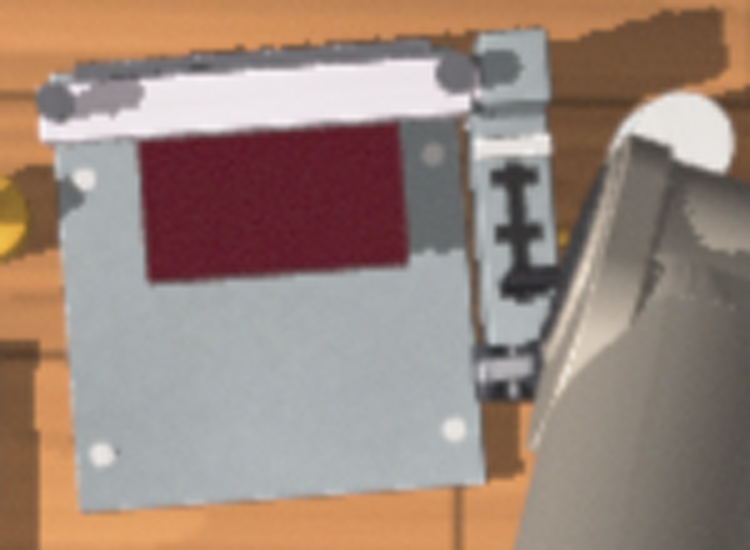

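View pics/c3s.png

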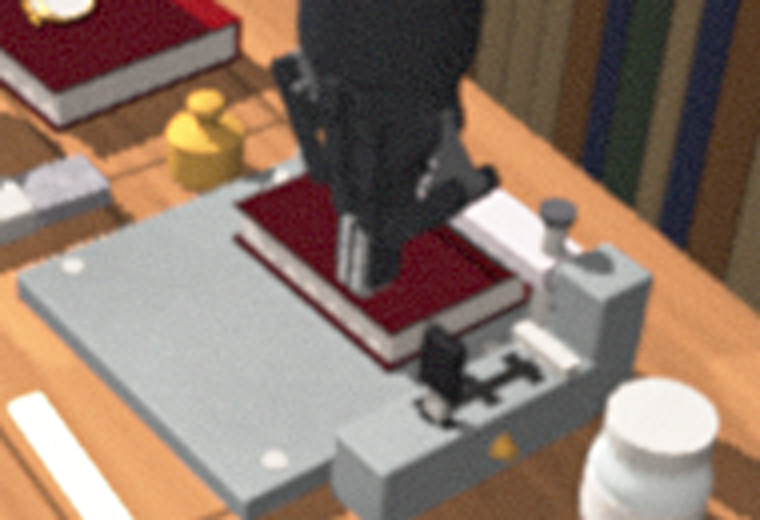

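The top view now shows the book's fore-edge corners at crop px (150,282) and (407,265), with the spine out of sight under the bar. Next I'll check how square it is and how far in.

```bash
python3 - <<'E'
from mv import *
t=load('top3'); s=load('side3')
im=cv2.cvtColor(t['img'],cv2.COLOR_RGB2HSV)
Ri=lambda W:(np.array([[np.cos(p[2]),np.sin(p[2])],[-np.sin(p[2]),np.cos(p[2])]])@(W[:,:2]-p[:2]).T*1000).T
def edge(t):
    g=t['img'].astype(float); sat=g[:,:,0]-g[:,:,2]   # red excess over grey bed
    pts=[]
    for u in range(309,353):
        col=sat[190:220,u]; 
        lo,hi=col[-5:].mean(),col[:6].mean(); m=(lo+hi)/2
        i=np.where((col[:-1]>m)&(col[1:]<=m))[0]
        if len(i): i=i[-1]; pts.append((u,190+i+(col[i]-m)/(col[i]-col[i+1])))
    return np.array(pts)
e=Ri(onz(t,edge(t),.046)); k=np.polyfit(e[:,1],e[:,0],1); print('fore edge x at y0',k[1],'slope deg',np.degrees(np.arctan(k[0])),'n',len(e),'rms',np.std(e[:,0]-np.polyval(k,e[:,1])))
# reference: bed near edge, same view
g=t['img'].astype(float); sat=g[:,:,0]-g[:,:,2]; pts=[]
for u in range(296,368):
    col=sat[235:260,u]; m=(col[:4].mean()+col[-3:].mean())/2
    i=np.where((col[:-1]<m)&(col[1:]>=m))[0]
    if len(i): i=i[0]; pts.append((u,235+i+(m-col[i])/(col[i+1]-col[i])))
e=Ri(onz(t,pts,.018)); k=np.polyfit(e[:,1],e[:,0],1); print('bed edge',k[1],np.degrees(np.arctan(k[0])),np.std(e[:,0]-np.polyval(k,e[:,1])))
E
```

```text
fore edge x at y0 -10.001730308979516 slope deg 0.08992635665615983 n 44 rms 0.22501469550712494
bed edge -128.16991378694166 0.2904572435200796 0.17061185827482767
```

The fore-edge sits at x = −10.0 mm, which is home, and is square within 0.2°. Now for the lever.

arm_command(commands=[-0.005, 0.004, 0.03, 0, 0, 0, 0, -0.01, 0.008, 0.065, 0, 0, 0, 0, -0.015, 0.008, 0.085, 0, 0, 0, 0, -0.017, 0.008, 0.095, 0, 0, 0, 0, -0.017, 0.008, 0.097, 0, 0, 0, 0, -0.017, 0.008, 0.097, 0, 0, 0, 0])

```text
t: 7.0
eef_pos: [0.5423, -0.0918, 0.0675]
tool_rot: [0.0, -0.045, 0.999, -0.0]
contact_force: [-0.3, -0.9, 0.9]
gripper_width: -0.001
grasp_force: 0.0
```

```bash
python3 - <<'E'
from mv import *
go(pr(-46,-135,70),pr(16,-135,70))
E
```

```text
t 7.0 at [ 0.5423 -0.0918  0.0675] rotvec [-0.    0.02  0.06] F [-0.3 -0.9  0.9] g -0.0008295221431463111
press mm [ -75.8 -126.9   67.5]
[ 0.573 -0.097  0.07 ] shift [-0.0298 -0.0081 -0.0025]
[ 0.634 -0.092  0.07 ] shift [-0.0918 -0.0082 -0.0024]
```

arm_command(commands=[-0.006, -0.006, -0.003, 0, 0, 0, 0, -0.014, -0.008, -0.003, 0, 0, 0, 0, -0.022, -0.008, -0.003, 0, 0, 0, 0, -0.03, -0.008, -0.003, 0, 0, 0, 0, -0.038, -0.008, -0.003, 0, 0, 0, 0, -0.046, -0.008, -0.003, 0, 0, 0, 0, -0.054, -0.008, -0.003, 0, 0, 0, 0, -0.062, -0.008, -0.003, 0, 0, 0, 0])

```text
t: 7.8
eef_pos: [0.6056, -0.0942, 0.0703]
tool_rot: [0.0, -0.045, 0.999, 0.0]
contact_force: [-1.5, -1.2, 0.9]
gripper_width: 0.005
grasp_force: 1.3
```

arm_command(commands=[-0.007, 0, 0, 0, 0, 0, 0, -0.014, 0, 0, 0, 0, 0, 0, -0.021, 0, 0, 0, 0, 0, 0, -0.026, 0, 0, 0, 0, 0, 0, -0.026, 0, 0, 0, 0, 0, 0])

```text
t: 8.3
eef_pos: [0.6318, -0.0918, 0.0705]
tool_rot: [0.001, -0.045, 0.999, -0.0]
contact_force: [-0.5, -0.1, -0.7]
gripper_width: -0.003
grasp_force: 0.0
```

```bash
python3 - <<'E'
from mv import *
go(pr(16,-135,70))
E
```

```text
t 8.3 at [ 0.6318 -0.0918  0.0705] rotvec [-0.01  0.11  0.07] F [-0.5 -0.1 -0.7] g -0.002846537705219256
press mm [  13.5 -134.9   70.5]
[ 0.634 -0.092  0.07 ] shift [-0.0025 -0.0001  0.0005]
```

arm_command(commands=[-0.002, 0, 0, 0, 0, 0, 0, -0.004, 0, 0, 0, 0, 0, 0, -0.004, 0, 0, 0, 0, 0, 0])

```text
t: 8.6
eef_pos: [0.6332, -0.092, 0.0701]
tool_rot: [-0.001, -0.044, 0.999, 0.0]
contact_force: [-5.2, -0.2, 3.3]
gripper_width: -0.001
grasp_force: 2.4
```

arm_command(commands=[0.02, 0, 0, 0, 0, 0, 0, 0.045, 0, 0, 0, 0, 0, 0, 0.07, 0, 0, 0, 0, 0, 0, 0.08, 0, -0.03, 0, 0, 0, 0, 0.1, 0, -0.07, 0, 0, 0, 0, 0.13, 0, -0.12, 0, 0, 0, 0, 0.16, 0, -0.15, 0, 0, 0, 0, 0.16, 0, -0.15, 0, 0, 0, 0])

```text
t: 9.4
eef_pos: [0.4744, -0.1078, 0.2249]
tool_rot: [0.004, -0.043, 0.999, 0.001]
contact_force: [0.7, -0.8, -1.3]
gripper_width: 0.003
grasp_force: 0.0
```

```bash
python3 - <<'E'
from mv import *
go(pr(-110,-135,200))
t=snap('top','top4'); s=snap('side','side4')
a=cv2.resize(t['img'][150:260,275:425,::-1],(400,293),interpolation=cv2.INTER_CUBIC)
b=cv2.resize(s['img'][180:310,280:470,::-1],(400,274),interpolation=cv2.INTER_CUBIC)
a=cv2.resize(t['img'][150:290,255:475,::-1],(800,509),interpolation=cv2.INTER_CUBIC)[:,:]
b=cv2.resize(s['img'][180:320,280:480,::-1],(400,280),interpolation=cv2.INTER_CUBIC)
a=cv2.resize(a,(400,255)); cv2.imwrite('pics/c4.png',np.vstack([b,a]))
E
```

```text
t 9.4 at [ 0.4744 -0.1078  0.2249] rotvec [ 0.1   0.48 -0.15] F [ 0.7 -0.8 -1.3] g 0.003178320075281049
press mm [-144.7 -136.8  224.9]
[ 0.509 -0.103  0.2  ] shift [-0.0345  0.0019  0.0252]
```

View pics/c4.png

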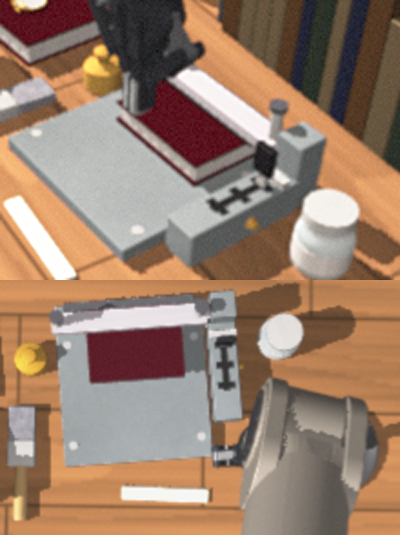

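The lever paddle is at the far end of its slot, at px (265,158) in the side view, and the bar is down on the book. The book is still square, the bystanders haven't moved, and the hand is clear.

```bash
python3 -c "
from h import *
print(hand_in())"
```

```text
the job is handed in; nothing more can be done
None
```

The job is handed in: the book is pushed square against the fence (measured at its home position to within about 0.2°), the lever is at its second stop with the bar down on the book, and the hand is clear, all in about 9.5 s.

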